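Shut and lock the screw tray

ROBOT

A 6-joint arm with a two-finger parallel gripper is mounted at the origin on the work surface. World frame = base frame: x ahead of the robot, y to its left, z up, the work surface at z = 0. Lengths are in mm, angles in rad, forces in N, time in s.
With the tool pointing down it reaches from about 275 to 825 mm from the base axis. Payload 5.2 kg.
Tool frame: the origin (TCP) lies at the very end of the fingers, on their centre line; the grasp point (between the pads) lies 19 mm behind it; z points along the fingers, y is the direction in which the jaws open and shut (so a half turn about z gives the same grasp; the last joint's range is limited). The gripper opens to 93 mm and grips with 3 to 60 N. Pads are 15 mm wide; open, the fingers measure 128 mm over their backs; the gripper's body (75 mm by 188 mm) begins 65 mm behind the grasp point.
Start: joints at [0.995, 0.259, 1.535, -0, 1.348, -0.203], TCP at [200.302, 512.234, 218.653] pointing down, gripper open.
Joint ranges: [-3.14, 3.14], [-0.91, 2.08], [0.19, 2.58], [-1.22, 4.36], [0.22, 2.71], [-3.12, 3.12]. Speed limits (rad/s): [2.57, 2.57, 3.14, 3.14, 3.14, 3.14].

INTERFACE

Orientations are given as [roll, pitch, yaw] about the fixed x, y, z axes, in that order (R = Rz(yaw) Ry(pitch) Rx(roll)).
In Python, from bench import robot gives the robot as it stands. The module is installed in compiled form; this text tells all that it offers. Calls block until the motion is done:
- robot.move_ptp(position, orientation): joint-space move of the TCP to a pose.
- robot.move_linear(position, ori=None, speed=150, f_stop=None): straight line of the TCP; ori=None keeps the orientation; speed is the mean speed in mm/s. With f_stop (N) it stops when the force on the tool has changed by that much, and returns True; else False.
- robot.move_j(angles): joint-space move.
- robot.move_gripper(opening): opening from 0.0 (shut) to 1.0 (fully open); the grip force is fixed at half the most; returns when the fingers have stopped.
- robot.sleep(seconds).
- robot.inverse_kinematics(position, orientation): joint angles nearest the present ones, or None.
- robot.get_image(name): name is "side" or "top"; returns a dict with "img" (384x512x3 uint8, blue, green, red), "fovy" (degrees; the focal length in pixels is half the picture's height over the tangent of half this angle, whatever the lens; pixels are square), "cx", "cy" (the principal point, pixels), "k1" (the pictures are not rectified: a ray, as slopes to the right and down, at radius r is drawn at 1 + k1 r^2 times it, then the intrinsics apply), "eye" and "orientation" of the camera in the world. Camera axes: x right, y down, z forward; pixel columns grow to the right and rows downward; lengths in mm; the calibration is good to about 2 mm. A picture is of the moment at which its call begins. There is no depth.
A pose or a line that the arm cannot do raises robot.MotionError and nothing moves.
- robot.hand_in(): hands the job in, once; it reports no verdict.
Readings, each from a call of its own:
- robot.current_t(): time.
- robot.current_qpos(): joint angles.
- robot.current_joint_vel(): joint speeds.
- robot.current_joint_efforts(): joint torques, N m.
- robot.current_tcp_pos(): TCP position.
- robot.current_eef_rot(): TCP orientation.
- robot.current_contact_force(): force on the tool from outside, world axes, zero at the start.
- robot.current_ft_torque(): the same for the moment, N m.
- robot.current_gripper_width(): opening from 0.0 (shut) to 1.0 (fully open).
Only numpy, scipy, OpenCV 4.12 (cv2) and the standard library are available. Lean on these libraries where they do the work, as an engineer would, in place of code of your own. Each camera call takes 0.05 s, during which the arm holds its last target.

TASK

The small screw tray stands pulled out of its hooded holder on the shop counter, and a spring catch bars its way. With the fingertips press the long bar of the catch down, and keep it down the whole time while you push the tray, by the upright tab on its side, past the catch tooth until it is fully home against its stop; then let go, so that the catch springs up behind the tab and locks the tray. Pick nothing up, and leave the jar, the carton and the screwdriver where they are.

Things in the scene. Friction and masses are not known exactly. Their poses are not given: they have to be found in the camera images.
- holder: Grey steel holder fixed to the counter, turned up to 0.5 rad. Origin on the counter: base plate x -115 to 65, y -175 to 175 mm, 10 thick; z up. The tray slides along its +y into a hood (x -63 to 63, y 20 to 175, top z = 70 mm). On the tray's -x side is the catch, in a housing 32 mm high (x -113 to -60, y -169 to -11); nothing stands over it. All x, y, z below are in this frame, mm.
- tab_face (a point): Middle of the push face (looks to -y) of the tray's tab, at x -93, z 64.5; axes as the holder's, moves with the tray. Tab: upright aluminium plate, 10 mm thick in y, x -113 to -59, z 49 to 80, flush with the tray's tail, sloping brace 22 mm long on its +y side. Tray: aluminium, 116 x 168 x 44 mm, filled with screws, captive on rails (slides only in y, about 2 N friction).
- tray (a joint): How far the tray has slid in, m: 0 fully out, 0.077 fully home against its stop. In the holder's frame the push face lies at y = -0.095 + this value. With the catch up the tab's front runs against the tooth at 0.050. It starts between 0.005 and 0.044.
- bar_top (a point): Middle of the finger lane on top of the catch's press bar, at x -93, y -90; axes as the holder's, moves down with the bar. Dark ribbed steel bar, x -110 to -63, y -165 to -15, top at z 46 when up (3 mm under the tab), 34 fully down. The lane beside the tooth is 36 mm wide (x -110 to -74) and open on its -x side. The bar moves only straight up and down, wherever it is pressed.
- tooth_top (a point): Middle of the top of the catch tooth, a steel block 10 mm (x) by 12 mm (y) fixed on the bar along its edge next to the tray, at the holder's x -74 to -64, y -35 to -23 mm. Its top stands 9 mm above the bar: at z = 55 mm when up. It bars the tab until the bar is pressed 6 mm or more.
- catch (a joint): How far the press bar is down, m: 0 up, 0.012 fully down on its stop. Spring: about 2.5 N to start, 6 N fully down; it springs up by itself unless the tab lies over the tooth.
- jar_mid (a point): Bystander: amber jar with a yellow cap, 60 mm across, 85 mm high, standing on the counter; point half-way up its axis.
- carton_mid (a point): Bystander: plain cardboard carton 50 x 75 x 42 mm standing on top of the hood; point at its centre.
- driver_grip (a point): Bystander: screwdriver lying on the counter; point on its handle.

How it is judged:
By the outcome, as a careful person would: the job done as asked, in the order asked, and still so for the second after the job is handed in, with the robot touching nothing.
It also fails if it takes over 29 s, if anything falls off the work surface, if the arm or the gripper's body presses on something with over 40 N, if the wrist force passes 120 N, or if a joint passes its speed limit or range.

## Working session

There is one attempt and no reset: what is moved stays moved. The work goes in short steps, each a Python script; the robot and the scene stay as the last script left them, time stands still between calls to the robot, and variables do not carry over. Pictures are saved under pics/ and viewed, and the job is handed in when it is done.

```bash
mkdir -p pics; python3 - <<'E'
from bench import robot
import cv2,json
for n in("side","top"):
    d=robot.get_image(n); cv2.imwrite(f"pics/{n}0.png",d["img"])
    print(n,{k:(v if not hasattr(v,'tolist') else v.tolist()) for k,v in d.items() if k!="img"})
print(robot.current_t(),robot.current_eef_rot(),robot.current_gripper_width())
E
```

```text
side {'fovy': 53.057964017301565, 'cx': 252.9903301004736, 'cy': 187.50062807334342, 'k1': -0.03578065989430794, 'eye': [455.640191298794, -648.5538678969649, 467.0890184514247], 'orientation': [-2.0775403057223194, 0.024448758537741977, -0.22530080081987025]}
top {'fovy': 49.59871659683647, 'cx': 254.05118634416925, 'cy': 196.26297735171872, 'k1': 0.006438721405383546, 'eye': [449.8085856715164, -0.44020597836326447, 997.6587575129874], 'orientation': [-2.9906746066129095, -0.003524693293647685, -1.5712582399053538]}
0.1 [-3.13996201e+00 -2.90277646e-04  2.76875019e+00] 1.002624172377034
```

View pics/side0.png

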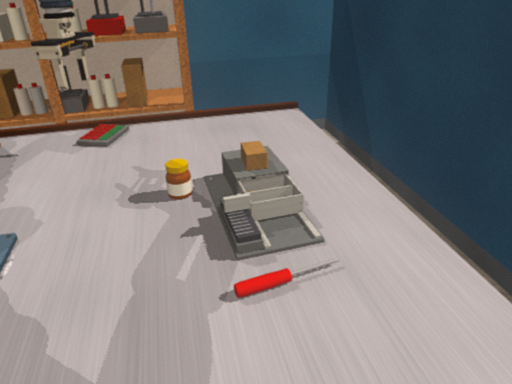

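View pics/top0.png

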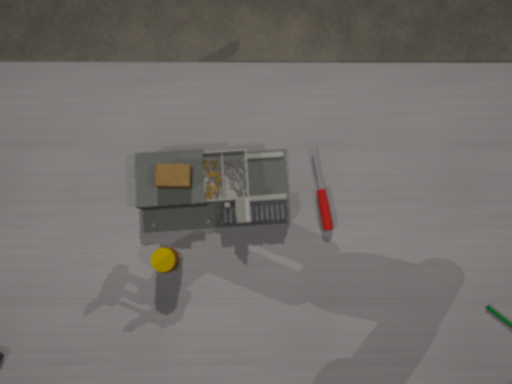

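```bash
python3 - <<'E'
import cv2
a=cv2.imread("pics/top0.png")[140:240,125:300]; cv2.imwrite("pics/topc.png",cv2.resize(a,None,fx=4.5,fy=4.5,interpolation=cv2.INTER_CUBIC))
a=cv2.imread("pics/side0.png")[135:260,195:330]; cv2.imwrite("pics/sidec.png",cv2.resize(a,None,fx=4.5,fy=4.5,interpolation=cv2.INTER_CUBIC))
E
```

```text
(no output)
```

View pics/topc.png

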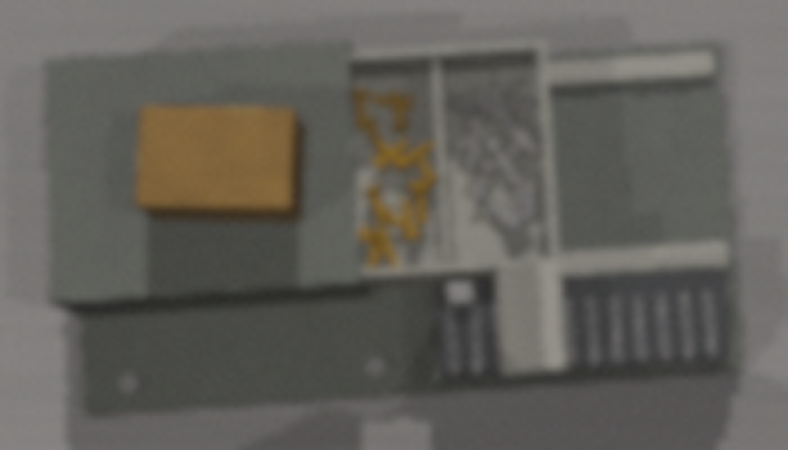

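View pics/sidec.png

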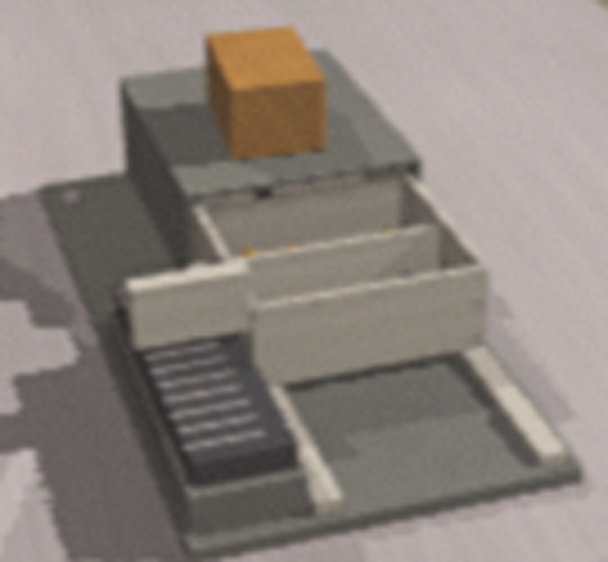

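```bash
cat > fit.py <<'E'
import numpy as np, cv2
from scipy.optimize import least_squares
from scipy.spatial.transform import Rotation as R
C={'side':dict(fovy=53.057964017301565,cx=252.9903301004736,cy=187.50062807334342,k1=-0.03578065989430794,eye=[455.640191298794,-648.5538678969649,467.0890184514247],o=[-2.0775403057223194,0.024448758537741977,-0.22530080081987025]),
'top':dict(fovy=49.59871659683647,cx=254.05118634416925,cy=196.26297735171872,k1=0.006438721405383546,eye=[449.8085856715164,-0.44020597836326447,997.6587575129874],o=[-2.9906746066129095,-0.003524693293647685,-1.5712582399053538])}
def proj(n,P):
    c=C[n];f=192/np.tan(np.radians(c['fovy'])/2)
    q=(np.atleast_2d(P)-c['eye'])@R.from_euler('xyz',c['o']).as_matrix()
    s=q[:,:2]/q[:,2:]; s=s*(1+c['k1']*(s**2).sum(1,keepdims=True))
    return s*f+[c['cx'],c['cy']]
def H(p,P):
    P=np.atleast_2d(np.array(P,float)); c,s=np.cos(p[2]),np.sin(p[2])
    return np.c_[p[0]+c*P[:,0]-s*P[:,1],p[1]+s*P[:,0]+c*P[:,1],P[:,2]]
E
cat > run.py <<'E'
from fit import *
F='f'
obs=[('top',47,60,63,175,70),('top',352,43,63,20,70),('top',57,303,-63,175,70),('top',362,288,-63,20,70),('top',722,372,-110,-165,46),('top',460,293,-69,-29,55),('top',85,412,-115,175,10),('top',728,42,65,-175,10),('top',565,370,-113,F,80),
('side',190,193,-63,20,70),('side',420,163,63,20,70),('side',122,82,-63,175,70),('side',328,50,63,175,70),('side',580,480,65,-175,10),('side',188,545,-115,-175,10),('side',190,470,-110,-165,46),('side',295,460,-63,-165,46),('side',130,285,-113,F,80),('side',248,268,-59,F,80),('side',135,348,-113,F,49)]
off={'top':(125,140),'side':(195,135)}
def res(p):
    r=[]
    for n,u,v,x,y,z in obs:
        y=-95+p[3] if y==F else y
        r.append(proj(n,H(p,[x,y,z]))[0]-(np.array([u,v])+.5)/4.5+.5-off[n])
    return np.array(r)
s=least_squares(lambda p:res(p).ravel(),[480,80,0,25],loss='soft_l1')
print(s.x); 
for o,r in zip(obs,res(s.x)): print(o,r.round(2))
p=s.x
print('jac std',np.sqrt(np.diag(np.linalg.inv(s.jac.T@s.jac)))*.6)
img={n:cv2.imread(f'pics/{n}0.png') for n in C}
for n,(a,b,c,d) in dict(top=(140,240,125,300),side=(135,260,195,330)).items():
    I=cv2.resize(img[n][a:b,c:d],None,fx=4.5,fy=4.5,interpolation=cv2.INTER_CUBIC)
    f=-95+p[3]
    L=[[(x,y,70) for x,y in((-63,20),(63,20),(63,175),(-63,175),(-63,20))],[(x,y,10) for x,y in((-115,-175),(65,-175),(65,175),(-115,175),(-115,-175))],
     [(x,y,46) for x,y in((-110,-165),(-63,-165),(-63,-15),(-110,-15),(-110,-165))],[(x,f,z) for x,z in((-113,49),(-59,49),(-59,80),(-113,80),(-113,49))],[(x,y,55) for x,y in((-74,-35),(-64,-35),(-64,-23),(-74,-23),(-74,-35))]]
    for l in L:
        q=(proj(n,H(p,l))-[c,a]+.5)*4.5-.5
        cv2.polylines(I,[q.round().astype(int)],False,(0,0,255),1)
    cv2.imwrite(f'pics/fit_{n}.png',I)
E
python3 run.py
```

```text
[6.41809153e+02 8.91974859e+01 6.24442976e-02 1.74546578e+01]
('top', 47, 60, 63, 175, 70) [ 0.47 -1.08]
('top', 352, 43, 63, 20, 70) [ 0.33 -1.34]
('top', 57, 303, -63, 175, 70) [-0.61 -0.63]
('top', 362, 288, -63, 20, 70) [ 0.6  -1.56]
('top', 722, 372, -110, -165, 46) [ 3.16 -3.55]
('top', 460, 293, -69, -29, 55) [ 1.09 -0.5 ]
('top', 85, 412, -115, 175, 10) [0.6  0.08]
('top', 728, 42, 65, -175, 10) [-0.72 -0.19]
('top', 565, 370, -113, 'f', 80) [ 0.06 -0.79]
('side', 190, 193, -63, 20, 70) [-1.61  0.3 ]
('side', 420, 163, 63, 20, 70) [ 0.09 -1.32]
('side', 122, 82, -63, 175, 70) [-1.23 -1.39]
('side', 328, 50, 63, 175, 70) [-0.53 -0.75]
('side', 580, 480, 65, -175, 10) [ 0.58 -2.88]
('side', 188, 545, -115, -175, 10) [-1.07  1.12]
('side', 190, 470, -110, -165, 46) [-1.14 -1.51]
('side', 295, 460, -63, -165, 46) [ 0.   -4.05]
('side', 130, 285, -113, 'f', 80) [-0.95  0.82]
('side', 248, 268, -59, 'f', 80) [-0.93  0.17]
('side', 135, 348, -113, 'f', 49) [-1.09  0.03]
jac std [0.43877381 0.61007933 0.00291206 1.18467266]
```

View pics/fit_top.png

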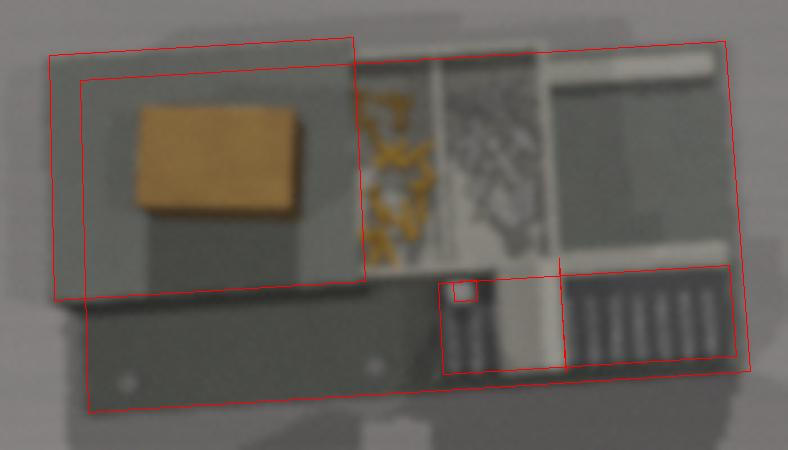

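View pics/fit_side.png

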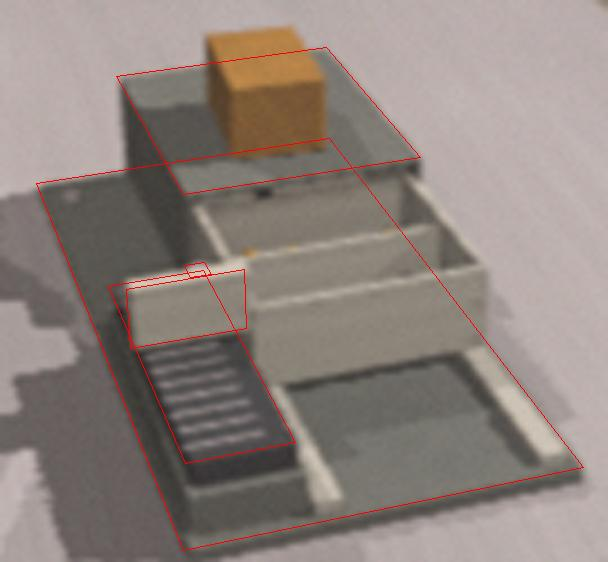

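```bash
sed -i "s/('top',722,372,-110,-165,46)/('top',738,373,-115,-175,10)/; s/('side',190,470,-110,-165,46),('side',295,460,-63,-165,46)/('side',186,464,-110,-165,46),('side',294,443,-63,-165,46)/" run.py
python3 - <<'E'
s=open('run.py').read()
s=s.replace("-off[n])","-off[n]+(p[4:6] if n=='top' else p[6:8]))").replace("res(p).ravel(),[480,80,0,25]","np.r_[res(p).ravel()/.5,p[4:]/1.0],[600,80,0,25,0,0,0,0]")
open('run.py','w').write(s)
E
python3 run.py
```

```text
[6.42316491e+02 9.25993434e+01 6.03369393e-02 1.71899798e+01
 1.03372295e+00 8.82254527e-01 7.95943090e-01 1.07217649e+00]
('top', 47, 60, 63, 175, 70) [ 0.08 -0.57]
('top', 352, 43, 63, 20, 70) [-0.06 -0.7 ]
('top', 57, 303, -63, 175, 70) [-1.14 -0.13]
('top', 362, 288, -63, 20, 70) [ 0.07 -0.91]
('top', 738, 373, -115, -175, 10) [2.18 0.35]
('top', 460, 293, -69, -29, 55) [0.57 0.19]
('top', 85, 412, -115, 175, 10) [0.1 0.6]
('top', 728, 42, 65, -175, 10) [-1.02  0.63]
('top', 565, 370, -113, 'f', 80) [-0.43 -0.06]
('side', 190, 193, -63, 20, 70) [-0.87  0.64]
('side', 420, 163, 63, 20, 70) [ 0.69 -0.89]
('side', 122, 82, -63, 175, 70) [-0.31 -0.89]
('side', 328, 50, 63, 175, 70) [ 0.28 -0.17]
('side', 580, 480, 65, -175, 10) [ 0.83 -2.77]
('side', 188, 545, -115, -175, 10) [-0.57  0.97]
('side', 186, 464, -110, -165, 46) [ 0.26 -0.25]
('side', 294, 443, -63, -165, 46) [ 0.65 -0.28]
('side', 130, 285, -113, 'f', 80) [-0.24  1.04]
('side', 248, 268, -59, 'f', 80) [-0.31  0.44]
('side', 135, 348, -113, 'f', 49) [-0.39  0.21]
jac std [1.26848547 1.47211448 0.00166916 0.78932116 0.64240623 0.55619386
 0.59144944 0.38567382]
```

View pics/fit_top.png

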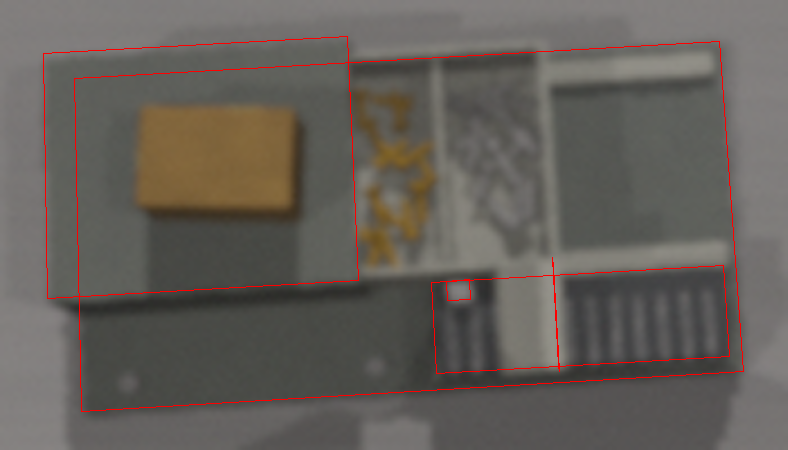

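View pics/fit_side.png

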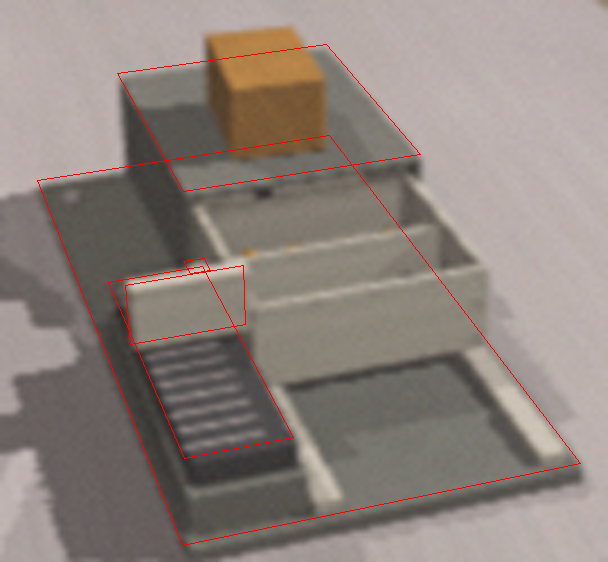

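```bash
cat > h.py <<'E'
from bench import robot
import numpy as np
P=[642.0,91.3,0.060]
def W(x,y,z):
    c,s=np.cos(P[2]),np.sin(P[2]); return [P[0]+c*x-s*y,P[1]+s*x+c*y,z]
def inv(t):
    c,s=np.cos(P[2]),np.sin(P[2]); a,b=t[0]-P[0],t[1]-P[1]; return np.round([c*a+s*b,-s*a+c*b,t[2]],2)
def st(m):
    print(m,round(robot.current_t(),2),inv(robot.current_tcp_pos()),np.round(robot.current_contact_force(),1))
E
python3 - <<'E'
from h import *
import cv2
for yw in (P[2],P[2]-np.pi,P[2]+np.pi):
    print(yw,robot.inverse_kinematics(W(-93,-107,180),[np.pi,0,yw]))
robot.move_gripper(0.0)
q=[(abs(np.array(j)-robot.current_qpos()).max(),yw) for yw in (P[2],P[2]-np.pi) for j in [robot.inverse_kinematics(W(-93,-107,180),[np.pi,0,yw])] if j is not None]
yw=min(q)[1]; print(q)
robot.move_ptp(W(-93,-107,180),[np.pi,0,yw]); st('above')
robot.move_linear(W(-93,-107,60),speed=120); st('low'); print(robot.current_gripper_width(),robot.current_eef_rot())
for n in("side","top"): cv2.imwrite(f"pics/{n}1.png",robot.get_image(n)["img"])
a=cv2.imread("pics/top1.png")[120:260,125:300]; b=cv2.imread("pics/side1.png")[100:260,180:330]
cv2.imwrite("pics/topc1.png",cv2.resize(a,None,fx=4,fy=4)); cv2.imwrite("pics/sidec1.png",cv2.resize(b,None,fx=3.7,fy=3.7))
E
```

```text
0.06 [-2.38561068e-01  2.97896066e-01  1.57890395e+00 -4.44089210e-16
  1.26479263e+00  1.27223526e+00]
-3.081592653589793 [-0.23856107  0.29789607  1.57890395  0.          1.26479263 -1.8693574 ]
3.201592653589793 [-0.23856107  0.29789607  1.57890395  0.          1.26479263 -1.8693574 ]
[(np.float64(1.475029202555714), 0.06), (np.float64(1.66656345103408), -3.081592653589793)]
above 3.84 [ -92.95 -106.13  180.11] [ 0.1 -0.4 -0.2]
low 4.99 [ -92.4  -107.11   60.71] [ 0.1 -0.8  0. ]
0.0042115923127350454 [ 3.14120578e+00 -1.33814945e-03  6.01353549e-02]
```

View pics/sidec1.png

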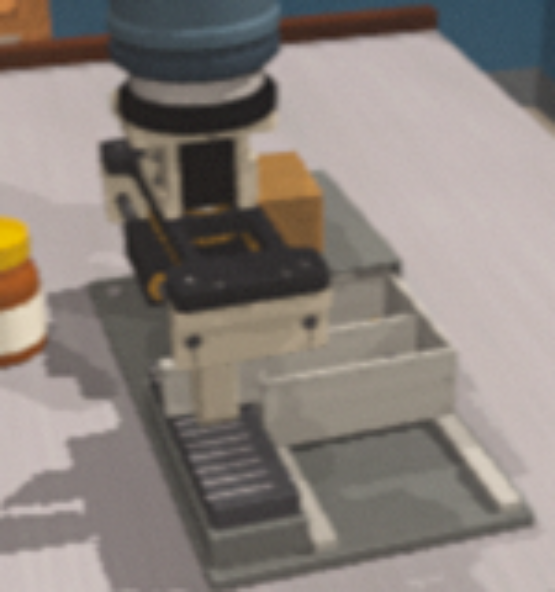

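View pics/topc1.png

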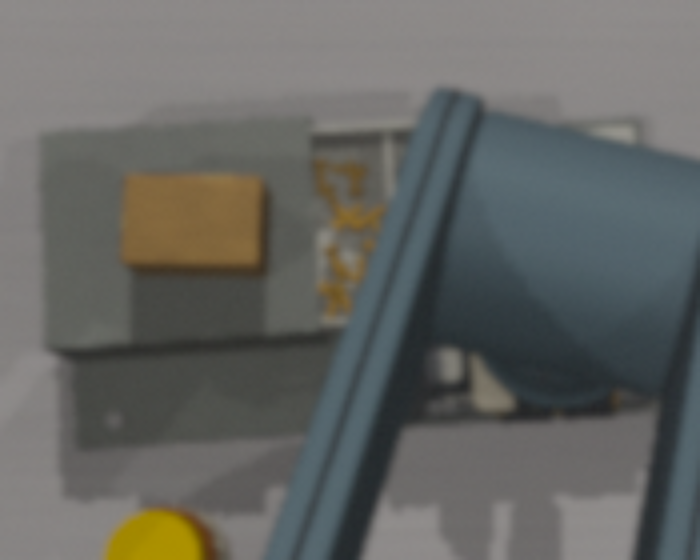

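The side view shows the closed fingers over the bar, just in front of the tab, with the tip around crop (217,420). They look slightly right of lane centre, so I'll check that by projection.

```bash
python3 - <<'E'
from fit import *
import cv2
from h import W
I=cv2.resize(cv2.imread('pics/side1.png')[150:260,190:300],None,fx=6,fy=6,interpolation=cv2.INTER_CUBIC)
def dr(l,col):
    q=(proj('side',np.array([W(*p) for p in l]))-[190,150]+.5)*6-.5
    cv2.polylines(I,[q.round().astype(int)],True,col,1)
y0,y1=-107.1-17.5,-107.1+17.5
dr([(-100,y0,60.7),(-85,y0,60.7),(-85,y0,110),(-100,y0,110)],(0,0,255))
dr([(-100,y0,60.7),(-85,y0,60.7),(-85,y1,60.7),(-100,y1,60.7)],(0,255,255))
dr([(-110,-165,46),(-63,-165,46),(-63,-15,46),(-110,-15,46)],(0,255,0))
dr([(-113,-78,49),(-59,-78,49),(-59,-78,80),(-113,-78,80)],(255,0,0))
cv2.imwrite('pics/chk.png',I)
E
```

```text
(no output)
```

View pics/chk.png

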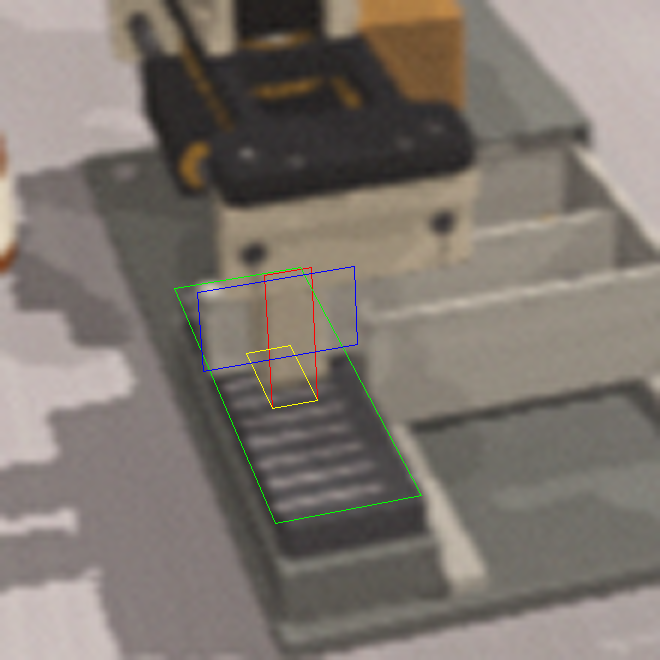

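```bash
python3 - <<'E'
from h import *
robot.move_linear(W(-95,-107,50),speed=60); st('z50')
print(robot.move_linear(W(-95,-107,42),speed=25,f_stop=25)); st('z42')
print(robot.move_linear(W(-95,-107,35.7),speed=25,f_stop=25)); robot.sleep(.2); st('z36')
E
```

```text
z50 5.41 [ -95.63 -106.84   49.45] [-0.2 -0.4  0.1]
False
z42 5.88 [ -94.43 -107.17   42.35] [1.4 0.1 4.2]
False
z36 6.47 [ -94.47 -107.18   35.95] [-0.2 -0.6  5.1]
```

```bash
python3 - <<'E'
from h import *
for y in (-92,-80,-65,-52):
    print(robot.move_linear(W(-95,y,35.7),speed=40,f_stop=20)); st(y)
import cv2
d=robot.get_image("side"); cv2.imwrite("pics/side2.png",cv2.resize(d["img"][100:260,180:330],None,fx=3.7,fy=3.7))
E
```

```text
False
-92 7.0 [-94.64 -92.76  35.96] [ 0.3 -2.6  5.4]
False
-80 7.45 [-94.78 -80.82  35.91] [ 0.9 -2.4  5.4]
False
-65 7.97 [-94.89 -65.83  35.9 ] [ 0.8 -3.1  6.2]
False
-52 8.45 [-94.95 -52.77  35.91] [-0.5 -3.9  6.7]
```

View pics/side2.png

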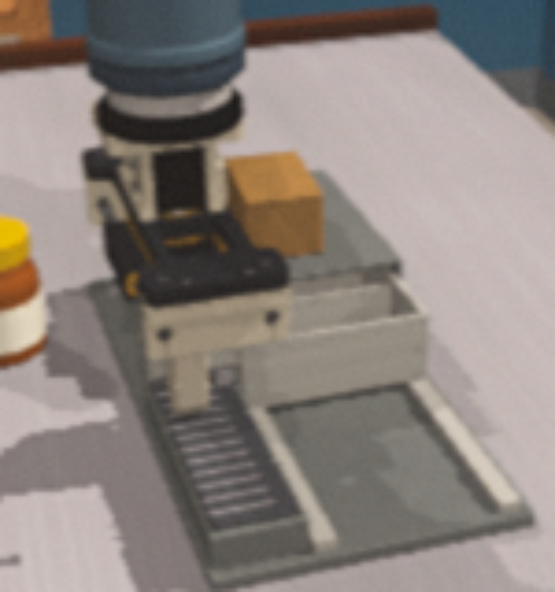

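The side view shows the bar down, and the tray slid in with its tail wall now at crop (330,350). Next I'll push slowly to the stop.

```bash
python3 - <<'E'
from h import *
for y in (-45,-40,-35,-30,-25,-20,-15):
    r=robot.move_linear(W(-95,y,35.7),speed=20,f_stop=12); st((y,r))
    if r: break
robot.sleep(.2); st('end')
import cv2
d=robot.get_image("side"); cv2.imwrite("pics/side3.png",cv2.resize(d["img"][100:260,180:330],None,fx=3.7,fy=3.7))
E
```

```text
(-45, False) 9.0 [-94.99 -46.17  35.9 ] [ 0.4 -5.1  5.6]
(-40, False) 9.4 [-95.06 -41.17  35.84] [-0.2 -4.2  6.7]
(-35, False) 9.8 [-95.06 -36.14  35.9 ] [-0.6 -4.8  6.6]
(-30, True) 10.05 [-95.09 -34.64  36.03] [ 0.7 -1.9  3.4]
end 10.25 [-95.09 -34.61  36.03] [-1.2 -2.8  3. ]
```

View pics/side3.png

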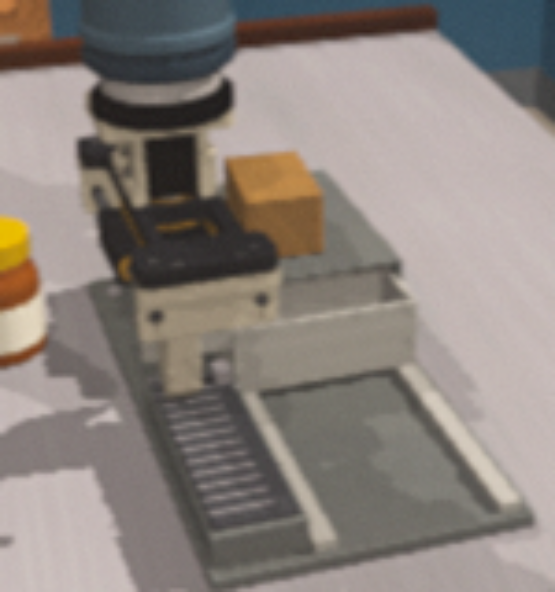

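```bash
python3 - <<'E'
from h import *
r=robot.move_linear(W(-95,-30,35.7),speed=15,f_stop=18); st(('repush',r)); robot.sleep(.2); st('hold')
p=robot.current_tcp_pos(); y=inv(p)[1]
robot.move_linear(W(-95,y-0.3,52),speed=25); st('up1')
robot.move_linear(W(-95,y-3,140),speed=100); st('up2')
robot.move_ptp([330,-330,300],[np.pi,0,P[2]]); st('away')
import cv2
for n,(a,b,c,e) in dict(side=(130,250,190,330),top=(130,280,125,300)).items():
    d=robot.get_image(n)["img"]; cv2.imwrite(f"pics/{n}4f.png",d); cv2.imwrite(f"pics/{n}4.png",cv2.resize(d[a:b,c:e],None,fx=4,fy=4,interpolation=cv2.INTER_CUBIC))
E
```

```text
('repush', True) 10.58 [-95.02 -34.88  36.15] [-0.8 -1.9  3.8]
hold 10.78 [-95.05 -34.86  36.12] [-1.  -1.4  3.9]
up1 11.57 [-95.36 -35.07  51.72] [-0.2  0.2  0.3]
up2 12.61 [-95.52 -37.76 139.31] [-0.2  0.2 -0. ]
away 14.31 [-336.22 -401.22  299.55] [-0.  -0.1  0.5]
```

View pics/side4.png

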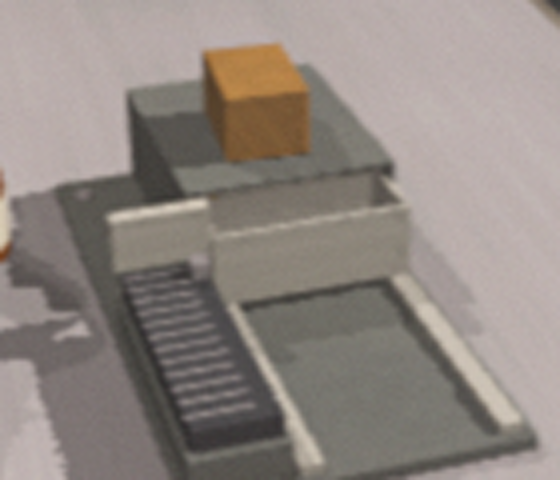

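View pics/top4.png

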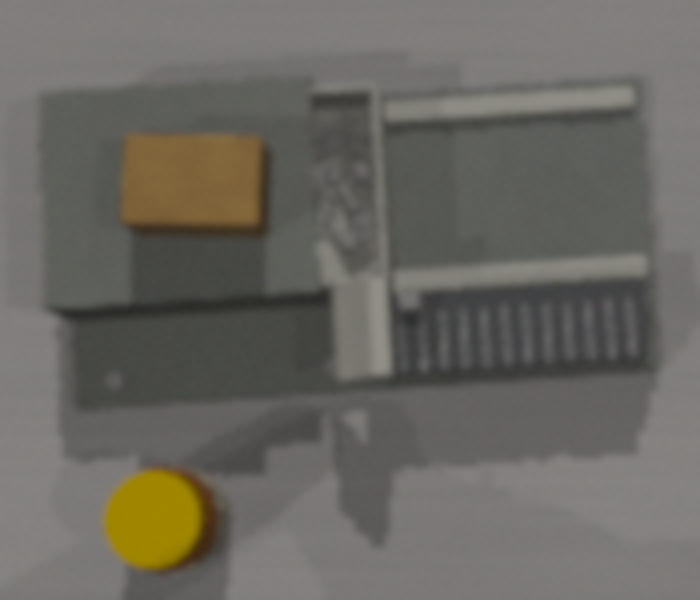

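```bash
python3 - <<'E'
from fit import *
import cv2
I=cv2.imread('pics/top4f.png'); J=cv2.imread('pics/side4f.png')
p=[642.3,92.6,.0603]
A=cv2.resize(I[190:240,195:245],None,fx=11,fy=11,interpolation=cv2.INTER_CUBIC)
B=cv2.resize(J[175:215,210:265],None,fx=11,fy=11,interpolation=cv2.INTER_CUBIC)
for n,M,o,of in(('top',A,(195,190),(1.03,.88)),('side',B,(210,175),(.8,1.07))):
  for d,col in((72,(0,255,255)),(77,(0,0,255))):
    f=-95+d
    for l in([(x,f,z) for x,z in((-113,49),(-59,49),(-59,80),(-113,80))],[(x,y,55) for x,y in((-74,-35),(-64,-35),(-64,-23),(-74,-23))],[(-63,20,70),(63,20,70),(63,175,70),(-63,175,70)]):
      q=(proj(n,H(p,l))+of-o+.5)*11-.5
      cv2.polylines(M,[q.round().astype(int)],True,col,1)
h=max(A.shape[0],B.shape[0])
cv2.imwrite('pics/z.png',A);cv2.imwrite('pics/zs.png',B)
E
```

```text
(no output)
```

View pics/z.png

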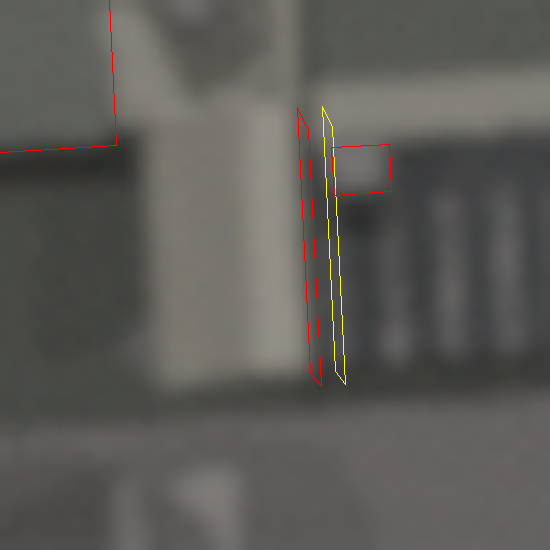

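View pics/zs.png

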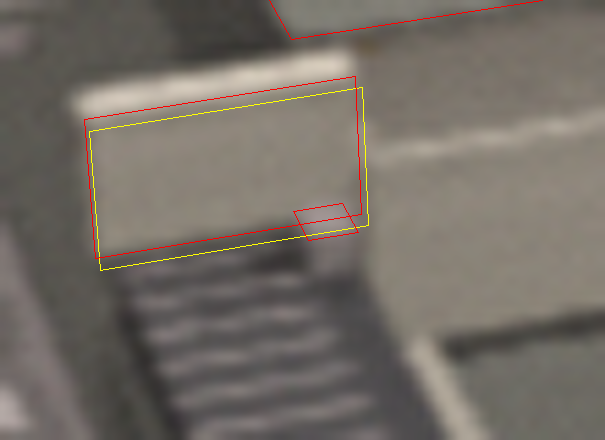

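```bash
python3 - <<'E'
import cv2,numpy as np
a=cv2.imread('pics/side0.png');b=cv2.imread('pics/side4f.png')
def m(I,lo,hi):
    h=cv2.inRange(cv2.cvtColor(I,cv2.COLOR_BGR2HSV),lo,hi); h[:130]=0; M=cv2.moments(h); return [round(M['m10']/M['m00'],2),round(M['m01']/M['m00'],2)]
for nm,lo,hi in(('driver',(0,220,120),(4,255,255)),('cap',(24,200,100),(32,255,255)),('carton',(8,120,80),(19,215,255))): print(nm,m(a,lo,hi),m(b,lo,hi))
from bench import robot
print(robot.current_t()); robot.hand_in()
E
```

```text
driver [261.31, 279.33] [257.72, 275.26]
cap [180.66, 161.51] [176.77, 162.92]
carton [225.89, 163.4] [226.79, 163.58]
14.4083
the job is handed in; nothing more can be done
```

```bash
python3 - <<'E'
import cv2,numpy as np
for n in('top','side'):
    a=cv2.imread(f'pics/{n}0.png');b=cv2.imread(f'pics/{n}4f.png')
    for nm,(y0,y1,x0,x1) in (dict(driver=(145,235,305,340),cap=(243,276,148,182),carton=(160,190,150,195)) if n=='top' else dict(driver=(255,302,228,345),jar=(155,202,160,198),carton=(138,172,236,272))).items():
        t=a[y0:y1,x0:x1]; r=cv2.matchTemplate(b[y0-8:y1+8,x0-8:x1+8],t,cv2.TM_CCOEFF_NORMED); _,v,_,l=cv2.minMaxLoc(r); print(n,nm,round(v,3),l[0]-8,l[1]-8)
E
```

```text
top driver 0.997 0 0
top cap 0.988 0 0
top carton 0.998 0 0
side driver 0.995 0 0
side jar 0.984 0 0
side carton 0.998 0 0
```

The tray is fully home and locked. I handed the job in at 14.4 s, inside the 29 s limit.

- **Press:** With the gripper shut, I pressed the bar about 10 mm down at x -95, with the spring pushing back at about 5 N. It stayed that far down for the whole push.
- **Push:** I pushed the tab in +y until it met a hard stop. A second push stopped at the same place, within 0.3 mm. I then lifted straight up and moved well clear.
- **Tray home:** Taking the fingers as 17.5 mm from centre line to back, the stop gives about 78 mm of slide, against 77 mm for home (±2 mm). The final pictures, overlaid with the fitted model, also put the push face at about 77 mm or slightly beyond.
- **Catch locked:** The final pictures show the bar up and the tooth standing behind the tab. The contact force is about zero with the arm clear.
- **One rough estimate disagreed:** The gap between tab and tooth, measured by hand in the top picture, put the tray 2–3 mm short. That is about one pixel, so I trusted the overlay and the hard stop.
- **Bystanders:** A quick colour check before hand-in showed the screwdriver and the jar cap shifted by about 4–5 px. I handed in without resolving it. Template matching afterwards showed no shift (to the nearest pixel) for the jar, carton and screwdriver in both cameras, so I put the colour shift down to shadows and other coloured areas.

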